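Assemble a solar lantern in its nest

ROBOT

A 7-joint arm with a two-finger parallel gripper is mounted at the origin on the work surface. World frame = base frame: x ahead of the robot, y to its left, z up, the work surface at z = 0. Lengths are in m, angles in rad, forces in N, time in s.
With the tool pointing down it reaches from about 0.425 to 0.875 m from the base axis. Payload 4.7 kg.
Tool frame: the origin (TCP) lies on the mounting face of the last link; the fingertips stand 182 mm ahead of it and the grasp point (between the pads) lies 164 mm ahead of it; z points along the fingers, y is the direction in which the jaws open and shut (so a half turn about z gives the same grasp; the last joint's range is limited). The gripper opens to 87 mm and grips with 3 to 60 N. Pads are 19 mm wide; open, the fingers measure 117 mm over their backs; the gripper's body (75 mm by 190 mm) begins 51 mm behind the grasp point.
Start: joints at [1.297, 0.321, -0.07, 1.45, 0.023, 1.371, -0.057], TCP at [0.184, -0.623, 0.405] pointing down, gripper open.
Joint ranges: [-2.86, 2.86], [-0.3, 2.09], [-1.38, 1.24], [0.06, 2.45], [-1.56, 4.7], [0.09, 2.05], [-2.69, 2.69]. Speed limits (rad/s): [2.57, 2.57, 3.14, 3.14, 3.14, 3.14, 3.14].

INTERFACE

Orientations are given as a rotation vector (axis times angle).
In Python, from bench import ctrl gives the robot as it stands. The module is installed in compiled form; this text tells all that it offers.
- The arm moves only by the tool play_rows, never from a script. Its argument "targets" is text: rows parted by semicolons, each of 7 numbers parted by spaces: the shift along the tool's x, y, z in cm, then the turn, a rotation vector about the tool's x, y, z in rad, then the opening, from -1 (shut) to 1 (fully open). In form: x y z ax ay az grip; .... A call has 1 to 20 rows; each row shifts and turns the pose as measured when the row begins, along the tool's axes as they then stand; what a row does not reach is not made up. A row lasts 1/8 s, in which the tool goes at most 62.5 mm and 10.7 degrees, less where a joint would pass 70% of its speed; a pose out of reach is approached as far as the arm can. A call is refused whole if a number of a shift passes 6.25 or a number of a turn 0.188, either way. A call with a gripper value outside its range is refused whole. The fingers move at their own pace and stop on an object; "newtons" is the grip in N (left out, the last holds). Time passes only in rows, so rows that do not move let the fingers close. It gives the time, the measured TCP pose, the force and the opening at its end, in the units of the state.
- ctrl.get_state(): the state, without advancing time (a new reading comes with each control period).
- ctrl.get_image(name): name is "side" or "top"; returns a dict with "pixels" (420x560x3 uint8, blue, green, red), "depth" (420x560 float32, m along the optical axis (not along the pixel's ray), 0 where there is no reading), "intrinsics" (3x3 intrinsics, pixels), "R" (3x3) and "t" (3): a world point X has camera coordinates R X + t. Camera axes: x right, y down, z forward; pixel columns grow to the right and rows downward; lengths in m; the calibration is good to about 2 mm. A picture is of the moment at which its call begins.
- ctrl.close_job(): hands the job in, once; it reports no verdict.
The state is a dict: "time": time; "joint_positions": joint angles; "qd": joint speeds; "joint_torque": joint torques, N m; "position": TCP position; "tool_rot": TCP orientation; "ft_force": force on the tool from outside, world axes, zero at the start; "torque": the same for the moment, N m; "grip_width": opening from 0.0 (shut) to 1.0 (fully open).
Only numpy, scipy, OpenCV 4.12 (cv2) and the standard library are available. Lean on these libraries where they do the work, as an engineer would, in place of code of your own. Each camera call takes 0.05 s, during which the arm holds its last target.

TASK

Put the solar lantern together in the round wooden nest, one part at a time from the bottom up: first the black base, seated flat in the nest's recess; then the yellow battery, standing upright in the middle of the base; then the white tube, over the battery and down onto the base's floor; last the green-celled solar head, level on the tube with its round boss inside the tube. Let go of each part, at rest, before taking the next, and leave the blue-celled spare head, the red battery, the jar, the tray and the screwdriver standing where they are.

Things in the scene. Friction and masses are not known exactly. Their poses are not given: they have to be found in the camera images.
- nest: round light-wood assembly nest fixed to the bench, 96 mm across, 12 mm high, with a round recess 76 mm across whose floor is 6 mm above the bench. Origin: centre of its underside, at bench height; z up.
- base: black plastic lantern base, a loose round open dish, 64 mm outside diameter, 28 mm high, wall 3 mm (58 mm inside), its inner floor 6 mm above its underside; about 0.12 kg, starts upright. Goes into the nest's recess with 6 mm play all round. Origin: centre of its underside; z up through the mouth.
- battery: yellow round battery pack standing on end, 24 mm diameter, 55 mm high including a steel contact 10 mm across and 3 mm high on top; about 0.07 kg. Stands on the base's inner floor. Origin: centre of its underside; z up to the contact.
- tube: white plastic lantern tube standing on end, open at both ends, 48 mm outside and 42 mm inside diameter, 75 mm high; about 0.08 kg. Stands on the base's inner floor around the battery, with 5 mm play all round inside the dish. Origin: centre of its lower end; z along the tube, up.
- head: solar head with GREEN cells: square aluminium-framed panel 64 x 64 x 8 mm on a black round boss 32 mm across, 10 mm high; about 0.08 kg. It lies boss down, the panel's underside 10 mm above the bench. The boss enters the tube's top with 5 mm play all round; the panel rests on the rim. Origin: centre of the boss's underside; x and y along the panel's sides, z up.
- spare_head: spare solar head with BLUE cells, otherwise the same as the green one (64 x 64 x 18 mm); must be left alone. Origin and axes as for the green head.
- flat_battery: RED round battery pack standing on end, same shape as the yellow one (24 mm diameter, 55 mm high); must be left alone. Origin: centre of its underside.
- jar: small amber jar with an orange cap, 44 mm diameter, 45 mm high; must be left alone. Origin: centre of its underside.
- tray: blue square open parts tray, 70 x 70 mm, 22 mm high, in four compartments; must be left alone. Origin: centre of its underside; x and y along its sides.
- screwdriver: yellow-handled screwdriver lying roughly along the robot's y direction at the far side of the bench; 200 mm long, handle 26 mm thick; must be left alone. Origin: midway along it, at bench height; x points along it from handle to tip.
Not all that is in view belongs to the job. Of the things that look like the tube, the middle-sized one is meant.

How it is judged:
By the outcome, as a careful person would: the job done as asked, in the order asked, and still so for the second after the job is handed in, with the robot touching nothing.
It also fails if it takes over 112 s, if anything falls off the work surface, if the arm or the gripper's body presses on something with over 40 N, if the wrist force passes 120 N, or if a joint passes its speed limit or range.

## Working session

There is one attempt and no reset: what is moved stays moved. The work goes in short steps, Python scripts to look and compute and a tool call to move; the robot and the scene stay as the last step left them, time stands still between calls to the robot, and variables do not carry over. Pictures are saved under pics/ and viewed, and the job is handed in when it is done.

Besides the shell and the picture viewer there is one more tool, called after "Emit:" as name(argument=value, ...), one argument or row to a line, values as JSON. play_rows: Moves the arm, as the interface text tells. Its arguments: {"type":"object","properties":{"targets":{"type":"string"},"newtons":{"type":"number"}},"required":["targets"]}

```bash
mkdir -p pics; cat > h.py <<'E'
import numpy as np, cv2
from bench import ctrl
def grab(n,f):
    d=ctrl.get_image(n); np.savez(f'{n}.npz',**d); cv2.imwrite(f'pics/{f}.png',d['pixels']); return d
E
python3 - <<'E'
from h import *
s=ctrl.get_state(); print({k:np.round(v,3) for k,v in s.items()})
for n in('top','side'):
    d=grab(n,n+'0'); print(n,d['intrinsics'],d['R'],d['t'],-d['R'].T@d['t'])
E
```

```text
{'time': np.float64(0.0), 'joint_positions': array([ 1.297,  0.322, -0.07 ,  1.452,  0.023,  1.371, -0.057]), 'qd': array([-0.   , -0.001, -0.001, -0.001,  0.   , -0.002, -0.001]), 'joint_torque': array([-0.0000e+00, -4.9129e+01, -4.0400e-01, -3.1253e+01, -6.4000e-02,
        4.4000e-02,  0.0000e+00]), 'position': array([ 0.184, -0.623,  0.404]), 'tool_rot': array([-3.107e+00, -4.500e-01,  1.000e-03]), 'ft_force': array([ 0.513, -0.301, -0.139]), 'torque': array([ 0.01 , -0.01 ,  0.021]), 'grip_width': np.float64(1.001)}
top [[500.39491188   0.         274.61623971]
 [  0.         500.39491188 206.73113797]
 [  0.           0.           1.        ]] [[-0.02611395 -0.99960093  0.01077236]
 [-0.98692857  0.02406562 -0.15935131]
 [ 0.15902848 -0.01479284 -0.98716317]] [0.00396286 0.62369528 0.93934343] [0.46626382 0.00284722 1.02662921]
side [[433.62620381   0.         277.18754425]
 [  0.         433.62620381 215.73279994]
 [  0.           0.           1.        ]] [[ 0.91192177 -0.41034956  0.00345263]
 [-0.20056393 -0.45302285 -0.86864515]
 [ 0.35801228  0.79144395 -0.49542273]] [-0.56645087  0.18346273  0.73286228] [ 0.29098119 -0.72934947  0.52439639]
```

View pics/top0.png

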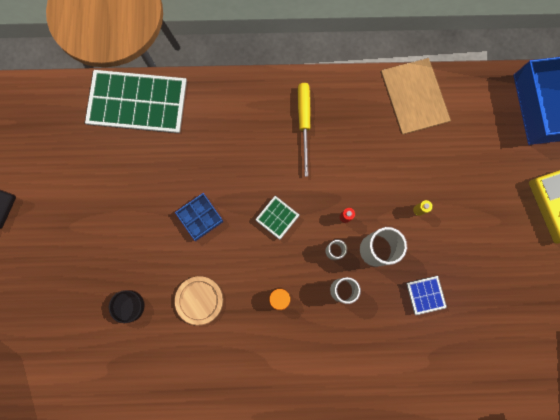

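View pics/side0.png

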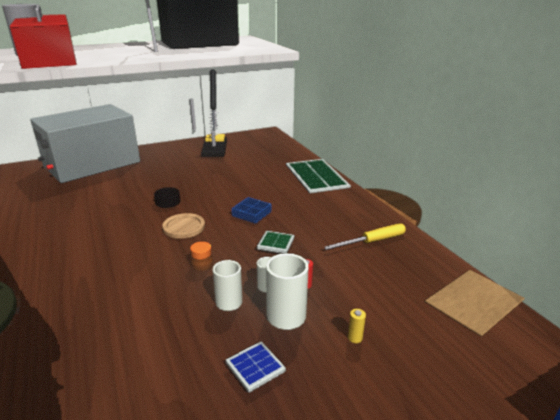

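The top view shows these look-alikes:
- Heads: green head (277,217); large green panel (137,101), a decoy; blue spare (427,295).
- Batteries: yellow (425,208), red (349,214).
- Tubes: small (337,250), middle (346,291), large (384,247).
- Base: black dish (127,306). The black item at (0,208) is at the image edge.
- Nest: (199,301).

I choose the middle tube at (346,291), the yellow battery at (425,208), the green head at (277,217) and the dish at (127,306).

```bash
cat >> h.py <<'E'
def cloud(d):
    K=d['intrinsics'];z=d['depth'].astype(float);v,u=np.mgrid[:420,:560]
    c=np.stack([(u-K[0,2])/K[0,0]*z,(v-K[1,2])/K[1,1]*z,z],-1)
    P=(c-d['t'])@d['R']; P[z==0]=np.nan; return P
def ray(d,uv,h):
    K=d['intrinsics'];r=d['R'].T@np.linalg.inv(K)@np.array([uv[0],uv[1],1.]);C=-d['R'].T@d['t']
    return C+r*(h-C[2])/r[2]
def comps(d,lo,hi,minpx=15):
    P=cloud(d);m=((P[...,2]>lo)&(P[...,2]<hi)).astype(np.uint8)
    n,L,st,ce=cv2.connectedComponentsWithStats(m,connectivity=8)
    return [(i,st[i],P[L==i],L==i) for i in range(1,n) if st[i][4]>=minpx]
E
python3 - <<'E'
from h import *
d=dict(np.load('top.npz'))
for i,st,p,m in comps(d,.004,.2):
    zt=np.percentile(p[:,2],95); q=p[p[:,2]>zt-.006]
    (cx,cy),r=cv2.minEnclosingCircle(q[:,:2].astype(np.float32)*1000)
    R=cv2.minAreaRect(q[:,:2].astype(np.float32)*1000)
    print(st,'ztop %.4f'%zt,'circ',round(cx,1),round(cy,1),'d',round(2*r,1),'rect',np.round(R[0],1),np.round(R[1],1),round(R[2],1))
im=d['pixels']
cv2.imwrite('pics/crop0.png',cv2.resize(im[180:330,90:460],None,fx=2.1,fy=2.1,interpolation=cv2.INTER_CUBIC))
E
```

```text
[ 513   57   47   87 2859] ztop 0.0704 circ 835.5 -576.0 d 168.9 rect [ 837.  -561.8] [ 64.9 167.5] 82.6
[ 381   58   69   77 2193] ztop 0.0081 circ 866.0 -320.2 d 184.9 rect [ 867.9 -321.3] [152.2 112.4] 13.7
[  84   69  102   65 4781] ztop 0.0102 circ 869.1 278.8 d 234.5 rect [867.3 277.7] [204.7 127.3] 83.0
[297  83  14  94 675] ztop 0.0278 circ 815.1 -81.5 d 151.8 rect [815.1 -80.1] [151.5  22.5] 1.9
[ 529  169   31   75 1370] ztop 0.0394 circ 620.4 -587.7 d 135.8 rect [ 623.1 -564.1] [ 48.3 135.8] 83.5
[  0 190  16  39 355] ztop 0.0242 circ 641.7 543.0 d 70.1 rect [641.8 532.9] [70.1 24.7] 0.8
[175 193  48  48 788] ztop 0.0242 circ 613.1 142.5 d 96.4 rect [613.4 142.9] [70.7 70.1] 34.1
[ 254  195   46   45 1003] ztop 0.0223 circ 608.0 -15.6 d 88.1 rect [608.  -16.5] [64.1 64. ] 50.1
[413 199  20  16 198] ztop 0.0567 circ 618.0 -310.9 d 23.9 rect [ 618.  -310.6] [21.8 22.4] 2.4
[340 206  15  17 165] ztop 0.0568 circ 606.8 -156.9 d 23.5 rect [ 606.6 -157.4] [22.2 21.8] 42.9
[ 360  227   47   40 1064] ztop 0.1095 circ 537.7 -217.5 d 69.0 rect [ 537.9 -217.5] [66.9 67.4] 16.7
[326 240  21  20 195] ztop 0.0582 circ 537.9 -130.6 d 35.5 rect [ 537.7 -130.9] [34.5 34.1] 24.5
[ 173  275   51   50 1823] ztop 0.0147 circ 445.9 144.9 d 95.9 rect [445.8 144.1] [93.8 94.1] 88.5
[ 405  275   41   41 1087] ztop 0.0225 circ 443.5 -309.0 d 88.3 rect [ 444.  -309.1] [64.3 64.8] 11.6
[330 277  30  27 372] ztop 0.0776 circ 458.8 -142.9 d 48.0 rect [ 458.9 -142.6] [46.8 46.3] 88.8
[268 287  22  23 381] ztop 0.0486 circ 444.4 -16.6 d 39.5 rect [443.9 -16.6] [36.8 38. ] 88.4
[108 290  37  36 920] ztop 0.0297 circ 437.8 285.9 d 64.5 rect [438.2 285.4] [61.8 62.9] 1.0
```

View pics/crop0.png

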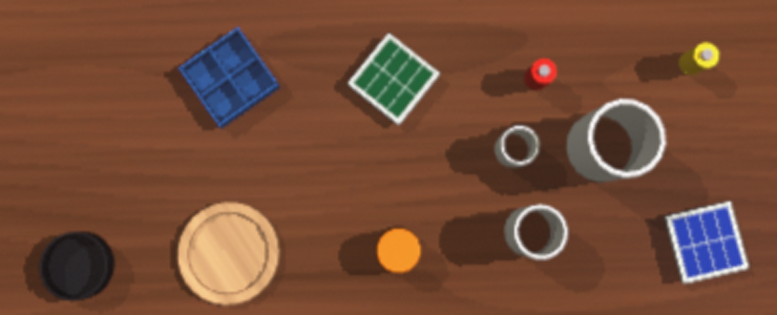

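The picture confirms the choices by size:
- Middle tube, 48 mm across: crop (539,232).
- Small tube, 35 mm across: crop (517,146).
- Large tube, 69 mm across: crop (626,137).
- Green 64 mm head: crop (394,78).
- Yellow battery: crop (706,55).
- Black dish: crop (78,265).

Next I turn the tool so its y axis lies along world -y.

```bash
cat >> h.py <<'E'
from scipy.spatial.transform import Rotation as Ro
def need(x,y,zg,yaw=0):
    """target grasp point; yaw = world angle (deg) of tool x. prints tool-frame shift (after turn) in cm and turn"""
    s=ctrl.get_state();p=s['position'];R=Ro.from_rotvec(s['tool_rot'])
    T=Ro.from_euler('z',yaw,degrees=True)*Ro.from_euler('x',180,degrees=True)
    tcp=np.array([x,y,zg+.164]); g=p+R.apply([0,0,.164])
    print('t %.2f grasp'%s['time'],np.round(g,4),'turn(tool)',np.round((R.inv()*T).as_rotvec(),3),'shift cm (in target frame)',np.round(T.inv().apply(tcp-p)*100,2),'(in cur frame)',np.round(R.inv().apply(tcp-p)*100,2),'F',np.round(s['ft_force'],1),'w %.3f'%s['grip_width'],'q',np.round(s['joint_positions'],2))
E
```

Emit:
play_rows(
  targets="0 0 0 0 0 0.144 1; 0 0 0 0 0 0.144 1; 0 0 0 0 0 0 1",
  newtons=20,
)

```text
time: 0.48
position: [0.1842, -0.6228, 0.4017]
tool_rot: [-3.137, 0.011, 0.003]
ft_force: [-1.0, -0.6, -0.7]
grip_width: 1.0
```

```bash
python3 -c "
from h import *
need(.55,-.1,.2)"
```

```text
t 0.47 grasp [ 0.184  -0.6219  0.2377] turn(tool) [-0.005  0.002 -0.007] shift cm (in target frame) [ 36.58 -52.28   3.77] (in cur frame) [ 36.2  -52.52   3.98] F [-1.  -0.6 -0.7] w 1.000 q [ 1.27  0.32 -0.03  1.45  0.01  1.37 -0.34]
```

Emit:
play_rows(
  targets="4 -4 0 0 0 0 1; 4 -4 0 0 0 0 1; 4 -4 0 0 0 0 1; 4 -4 0 0 0 0 1; 4 -4 0 0 0 0 1; 4 -4 0 0 0 0 1; 4 -4 0 0 0 0 1; 4 -4 0 0 0 0 1; 4 -4 0 0 0 0 1; 0 -5 0 0 0 0 1; 0 -5 0 0 0 0 1; 0 -5 0 0 0 0 1; 0 -5 0 0 0 0 1; 0 -5 0 0 0 0 1; 0 0 0 0 0 0 1",
)

```text
time: 2.35
position: [0.5463, 0.0086, 0.3995]
tool_rot: [-3.134, -0.059, 0.008]
ft_force: [-0.1, -0.6, 0.9]
grip_width: 1.0
```

```bash
python3 -c "
from h import *
need(.438,.2856,.1)"
```

```text
t 2.35 grasp [0.5454 0.0098 0.2355] turn(tool) [-0.007  0.005  0.038] shift cm (in target frame) [-10.83 -27.7   13.55] (in cur frame) [ -9.71 -27.99  13.81] F [-0.1 -0.6  0.9] w 1.000 q [ 0.43  0.14 -0.54  1.7   0.07  1.33 -1.65]
```

Emit:
play_rows(
  targets="-1.5 -4 0 0 0 0.02 1; -1.5 -4 0 0 0 0.02 1; -1.5 -4 1 0 0 0 1; -1.5 -4 2 0 0 0 1; -1.5 -4 3 0 0 0 1; -1.5 -4 3 0 0 0 1; -1.5 -4 3 0 0 0 1; 0 0 0 0 0 0 1; 0 0 0 0 0 0 1",
)

```text
time: 3.48
position: [0.4393, 0.2878, 0.278]
tool_rot: [-3.139, -0.009, 0.001]
ft_force: [0.4, -0.3, -0.5]
grip_width: 1.0
```

```bash
python3 - <<'E'
from h import *
need(.438,.2856,.03)
d=grab('top','top1')
cv2.imwrite('pics/crop1.png',cv2.resize(d['pixels'][200:400,50:300],None,fx=3,fy=3))
P=cloud(d)
# gripper visible points near: fingers
m=(P[...,2]>.06)&(P[...,2]<.35)
print(m.sum())
E
```

```text
t 3.48 grasp [0.4391 0.2882 0.114 ] turn(tool) [-0.003  0.001  0.005] shift cm (in target frame) [-0.13  0.22  8.4 ] (in cur frame) [-0.12  0.24  8.39] F [ 0.4 -0.3 -0.5] w 1.000 q [ 0.06  0.23 -0.76  1.89  0.18  1.09 -2.34]
4300
```

View pics/crop1.png

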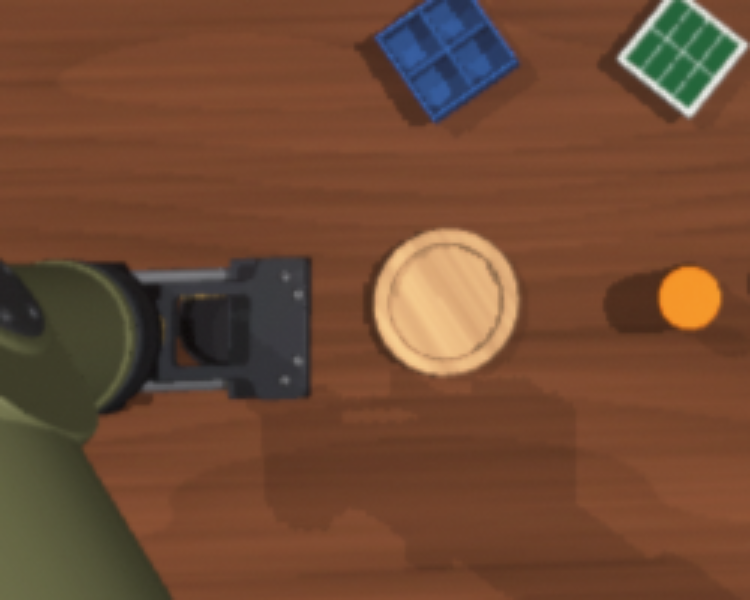

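The gripper stands over the dish, with its body's long side along world y and the nest clear to the right at (445,300). I lower it and grip.

Emit:
play_rows(
  targets="-0.1 0.2 3 0 0 0 1; 0 0 3 0 0 0 1; 0 0 1.5 0 0 0 1; 0 0 0.8 0 0 0 1; 0 0 0 0 0 0 1; 0 0 0 0 0 0 1",
)

```text
time: 4.28
position: [0.4447, 0.2814, 0.1979]
tool_rot: [-3.138, 0.007, -0.015]
ft_force: [-0.7, 0.6, -0.3]
grip_width: 1.002
```

```bash
python3 -c "
from h import *
need(.438,.2856,.03)"
```

```text
t 4.28 grasp [0.4463 0.282  0.0339] turn(tool) [-0.004 -0.01  -0.004] shift cm (in target frame) [-0.67 -0.42  0.39] (in cur frame) [-0.68 -0.42  0.38] F [-0.7  0.6 -0.3] w 1.002 q [ 0.02  0.35 -0.72  1.95  0.29  0.93 -2.42]
```

Emit:
play_rows(
  targets="-0.35 -0.2 0.2 0 -0.01 0 1; -0.35 -0.2 0.2 0 0 0 1; 0 0 0 0 0 0 1",
)

```text
time: 4.65
position: [0.4375, 0.2864, 0.195]
tool_rot: [-3.137, 0.005, -0.002]
ft_force: [0.7, -0.0, -0.2]
grip_width: 0.999
```

```bash
python3 -c "
from h import *
need(.438,.2856,.03)"
```

```text
t 4.65 grasp [0.4377 0.2872 0.031 ] turn(tool) [-0.005 -0.001 -0.003] shift cm (in target frame) [0.05 0.08 0.1 ] (in cur frame) [0.05 0.08 0.1 ] F [ 0.7 -0.  -0.2] w 0.999 q [ 0.01  0.35 -0.72  1.96  0.28  0.93 -2.43]
```

Emit:
play_rows(
  targets="0.05 0.1 0.1 0 0 0 0.6; 0 0 0 0 0 0 -1; 0 0 0 0 0 0 -1; 0 0 0 0 0 0 -1; 0 0 0 0 0 0 -1; 0 0 0 0 0 0 -1; 0 0 0 0 0 0 -1",
  newtons=20,
)

```text
time: 5.52
position: [0.4381, 0.2855, 0.194]
tool_rot: [-3.137, 0.005, -0.002]
ft_force: [-0.6, -0.3, -0.1]
grip_width: 0.717
```

```bash
python3 -c "
from h import *
need(.438,.2856,.03)"
```

```text
t 5.53 grasp [0.4384 0.2862 0.03  ] turn(tool) [-0.005 -0.002 -0.003] shift cm (in target frame) [-0.01 -0.01  0.  ] (in cur frame) [-0.01 -0.01  0.  ] F [-0.6 -0.3 -0.1] w 0.717 q [ 0.01  0.35 -0.72  1.96  0.28  0.93 -2.43]
```

Emit:
play_rows(
  targets="0 0 -2 0 0 0 -1; 0 0 -3 0 0 0 -1; 0 0 -3 0 0 0 -1; 0 0 0 0 0 0 -1; 0 0 0 0 0 0 -1",
)

```text
time: 6.15
position: [0.4376, 0.285, 0.2792]
tool_rot: [-3.137, 0.004, -0.004]
ft_force: [-0.1, -0.3, -0.9]
grip_width: 0.715
```

```bash
python3 - <<'E'
from h import *
need(.4459,.1445,.10)
d=grab('side','side1')
cv2.imwrite('pics/crop2.png',cv2.resize(d['pixels'][100:280,80:330],None,fx=3,fy=3))
E
```

```text
t 6.15 grasp [0.438  0.2858 0.1152] turn(tool) [-0.005 -0.002 -0.003] shift cm (in target frame) [ 0.83 14.05  1.52] (in cur frame) [ 0.86 14.06  1.46] F [-0.1 -0.3 -0.9] w 0.715 q [ 0.07  0.23 -0.77  1.9   0.17  1.08 -2.34]
```

View pics/crop2.png

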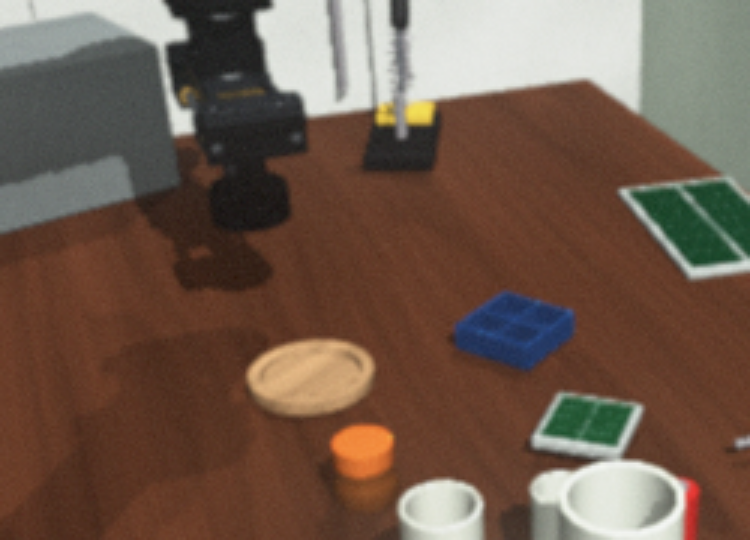

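The dish is held level at about (250,200), above the bench and clear of the nest at (312,375).

Emit:
play_rows(
  targets="0.2 3.5 0 0 0 0 -1; 0.2 3.5 0 0 0 0 -1; 0.2 3.5 0 0 0 0 -1; 0.2 3.5 0 0 0 0 -1; 0 0 1 0 0 0 -1; 0 0 0 0 0 0 -1; 0 0 0 0 0 0 -1",
)

```text
time: 7.08
position: [0.4427, 0.1424, 0.2622]
tool_rot: [-3.136, -0.003, 0.014]
ft_force: [-0.4, -0.4, -0.1]
grip_width: 0.719
```

```bash
python3 - <<'E'
from h import *
need(.4459,.1445,.038)
E
```

```text
t 7.08 grasp [0.4412 0.1433 0.0982] turn(tool) [-0.006  0.009  0.002] shift cm (in target frame) [ 0.32 -0.21  6.02] (in cur frame) [ 0.37 -0.18  6.02] F [-0.4 -0.4 -0.1] w 0.719 q [ 0.3   0.1  -0.69  2.04  0.06  1.03 -1.99]
```

Emit:
play_rows(
  targets="0.3 -0.2 1.5 0 0.009 0 -1; 0 0 1.5 0 0 0 -1; 0 0 1 0 0 0 -1; 0 0 0 0 0 0 -1; 0 0 0 0 0 0 -1",
)

```text
time: 7.7
position: [0.4454, 0.1479, 0.2209]
tool_rot: [-3.134, -0.012, 0.0]
ft_force: [0.5, 0.5, -1.0]
grip_width: 0.717
```

```bash
python3 - <<'E'
from h import *
need(.4459,.1445,.036)
d=grab('side','side2')
cv2.imwrite('pics/crop3.png',cv2.resize(d['pixels'][150:270,120:280],None,fx=4,fy=4))
E
```

```text
t 7.70 grasp [0.4454 0.1491 0.0569] turn(tool) [-0.007  0.     0.007] shift cm (in target frame) [0.05 0.34 2.09] (in cur frame) [0.05 0.35 2.08] F [ 0.5  0.5 -1. ] w 0.717 q [ 0.27  0.17 -0.69  2.07  0.13  0.94 -2.04]
```

View pics/crop3.png

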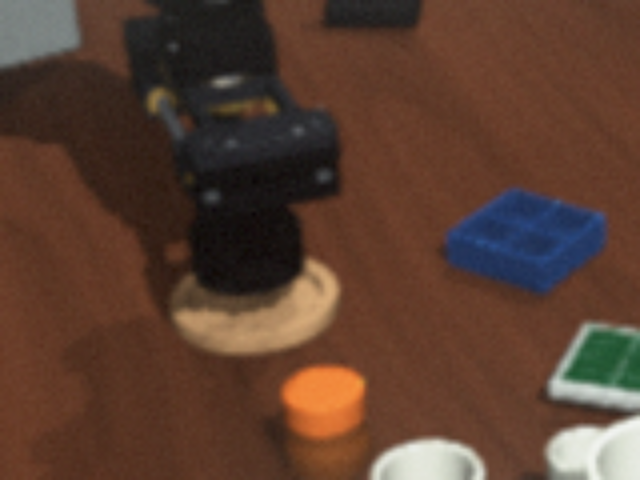

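The dish hovers about 2 cm above the nest, slightly towards +y. I correct that and lower it.

Emit:
play_rows(
  targets="0 0.2 0.4 -0.006 0 0.006 -1; 0 0.1 0.4 0 0 0 -1; 0 0 0.4 0 0 0 -1; 0 0 0 0 0 0 -1; 0 0 0 0 0 0 -1",
)

```text
time: 8.38
position: [0.4458, 0.1444, 0.2088]
tool_rot: [-3.141, -0.0, -0.002]
ft_force: [-1.0, -0.0, -2.4]
grip_width: 0.716
```

```bash
python3 - <<'E'
from h import *
need(.4459,.1445,.036)
E
```

```text
t 8.38 grasp [0.446  0.1446 0.0448] turn(tool) [-0.001 -0.001  0.   ] shift cm (in target frame) [ 0.01 -0.01  0.88] (in cur frame) [ 0.01 -0.01  0.88] F [-1.  -0.  -2.4] w 0.716 q [ 0.27  0.19 -0.68  2.08  0.15  0.92 -2.06]
```

Emit:
play_rows(
  targets="0 0 0.3 0 0 0 -1; 0 0 0.3 0 0 0 -1; 0 0 0.2 0 0 0 -1; 0 0 0 0 0 0 -1; 0 0 0 0 0 0 -1",
)

```text
time: 9.0
position: [0.4459, 0.1445, 0.2003]
tool_rot: [-3.141, -0.0, -0.002]
ft_force: [-0.1, 0.4, -1.3]
grip_width: 0.716
```

```bash
python3 - <<'E'
from h import *
need(.4459,.1445,.036)
d=grab('side','side3')
cv2.imwrite('pics/crop4.png',cv2.resize(d['pixels'][150:270,120:280],None,fx=4,fy=4))
E
```

```text
t 9.00 grasp [0.4461 0.1447 0.0363] turn(tool) [-0.001 -0.002  0.   ] shift cm (in target frame) [0.   0.   0.03] (in cur frame) [0.   0.   0.03] F [-0.1  0.4 -1.3] w 0.716 q [ 0.26  0.21 -0.67  2.08  0.17  0.9  -2.08]
```

View pics/crop4.png

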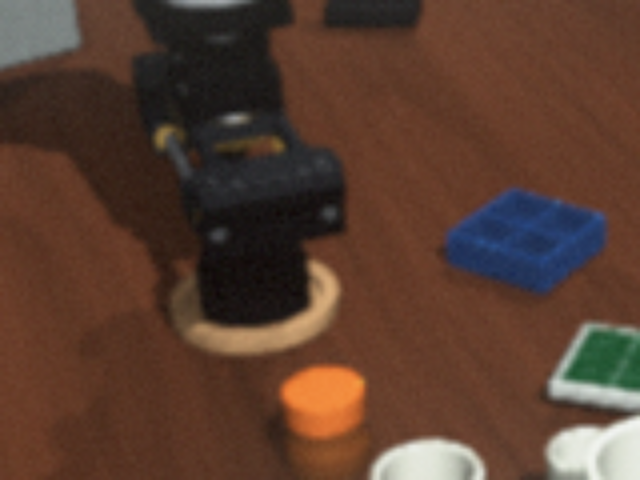

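The dish is inside the ring, with an even gap on the right. One more touch down, then release.

Emit:
play_rows(
  targets="0 0 0.1 0 0 0 -1; 0 0 0 0 0 0 -1; 0 0 0 0 0 0 0.6; 0 0 0 0 0 0 1; 0 0 0 0 0 0 1; 0 0 0 0 0 0 1",
)

```text
time: 9.8
position: [0.4464, 0.1447, 0.2004]
tool_rot: [-3.141, -0.0, -0.005]
ft_force: [-0.3, 0.4, 0.1]
grip_width: 0.98
```

Emit:
play_rows(
  targets="0 0 -2 0 0 0 1; 0 0 -4 0 0 0 1; 0 0 -5 0 0 0 1; 0 0 -5 0 0 0 1; 2 4 0 0 0 0 1; 2 5 0 0 0 0 1; 2 5 0 0 0 0 1; 2 5 0 0 0 0 1; 2 5 0 0 0 0 1; 2 5 0 0 0 0 1; 2 5 0 0 0 0 1; 2 5 0 0 0 0 1; 0 0 0 0 0 0 1",
)

```text
time: 11.42
position: [0.6121, -0.2563, 0.366]
tool_rot: [3.139, 0.008, 0.009]
ft_force: [0.2, -0.3, -0.1]
grip_width: 1.0
```

```bash
cat >> h.py <<'E'
def circ(P,xr,yr,zr):
    m=(P[...,0]>xr[0])&(P[...,0]<xr[1])&(P[...,1]>yr[0])&(P[...,1]<yr[1])&(P[...,2]>zr[0])&(P[...,2]<zr[1])
    q=P[m]; (cx,cy),r=cv2.minEnclosingCircle(q[:,:2].astype(np.float32)*1000)
    return len(q),round(cx,1),round(cy,1),'d',round(2*r,1),'z',np.round(np.percentile(q[:,2],[5,50,95])*1000,1)
E
python3 - <<'E'
from h import *
need(.618,-.3107,.15)
d=grab('top','top2');P=cloud(d)
print(circ(P,(.39,.5),(.09,.2),(.030,.045)))
cv2.imwrite('pics/crop5.png',cv2.resize(d['pixels'][240:360,130:290],None,fx=4,fy=4))
E
```

```text
t 11.43 grasp [ 0.613  -0.2567  0.202 ] turn(tool) [ 0.002 -0.006  0.005] shift cm (in target frame) [0.59 5.44 5.2 ] (in cur frame) [0.53 5.43 5.22] F [ 0.2 -0.3 -0.1] w 1.000 q [ 0.64  0.39 -0.37  1.46  0.15  1.31 -1.31]
(170, 446.5, 142.6, 'd', 63.8, 'z', array([31.4, 34.7, 37.6]))
```

View pics/crop5.png

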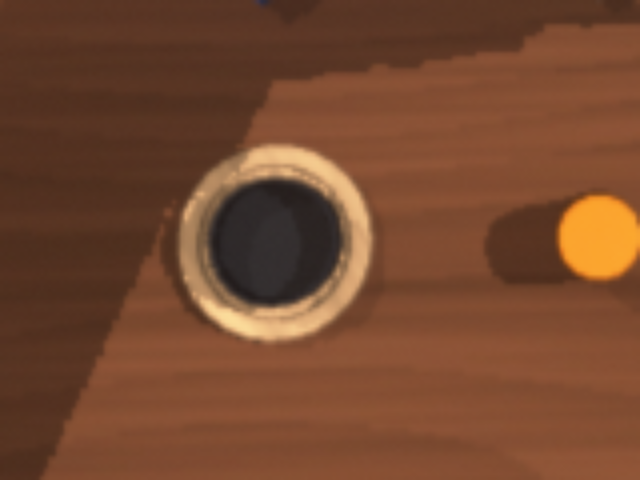

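The dish sits flat in the recess: its rim is at 35 mm, centred at (446.5, 142.6) within the ring. Next, the battery.

Emit:
play_rows(
  targets="0.2 2.6 1 0 0 0 1; 0.2 2.6 2 0 0 0 1; 0 0 3 0 0 0 1; 0 0 3 0 0 0 1; 0 0 0 0 0 0 1; 0 0 0 0 0 0 1",
)

```text
time: 12.22
position: [0.6167, -0.3068, 0.2706]
tool_rot: [-3.14, -0.018, -0.006]
ft_force: [0.1, -0.0, 0.6]
grip_width: 0.999
```

```bash
python3 - <<'E'
from h import *
need(.618,-.3107,.046)
E
```

```text
t 12.22 grasp [ 0.6173 -0.3066  0.1066] turn(tool) [-0.001 -0.004  0.011] shift cm (in target frame) [0.13 0.39 6.06] (in cur frame) [0.1  0.4  6.06] F [ 0.1 -0.   0.6] w 0.999 q [ 0.68  0.51 -0.34  1.49  0.18  1.17 -1.25]
```

Emit:
play_rows(
  targets="0.1 0.4 1 0 -0.004 0.01 1; 0 0 1.5 0 0 0 1; 0 0 1.5 0 0 0 1; 0 0 1.2 0 0 0 1; 0 0 0 0 0 0 1; 0 0 0 0 0 0 1",
)

```text
time: 12.98
position: [0.6187, -0.311, 0.2171]
tool_rot: [-3.142, -0.002, -0.004]
ft_force: [-0.4, 0.5, -0.6]
grip_width: 1.003
```

```bash
python3 - <<'E'
from h import *
need(.618,-.3107,.046)
E
```

```text
t 12.97 grasp [ 0.6191 -0.311   0.0531] turn(tool) [-0.    -0.002  0.001] shift cm (in target frame) [-0.07 -0.03  0.71] (in cur frame) [-0.07 -0.03  0.71] F [-0.4  0.5 -0.6] w 1.003 q [ 0.67  0.57 -0.33  1.52  0.2   1.09 -1.27]
```

Emit:
play_rows(
  targets="-0.05 0 0.4 0 0 0 0.5; -0.02 0 0.3 0 0 0 0.2; 0 0 0 0 0 0 -1; 0 0 0 0 0 0 -1; 0 0 0 0 0 0 -1; 0 0 0 0 0 0 -1; 0 0 0 0 0 0 -1; 0 0 0 0 0 0 -1; 0 0 0 0 0 0 -1; 0 0 0 0 0 0 -1",
  newtons=15,
)

```text
time: 14.22
position: [0.6186, -0.3111, 0.2114]
tool_rot: [3.141, 0.002, 0.008]
ft_force: [0.0, -0.8, 0.0]
grip_width: 0.271
```

```bash
python3 - <<'E'
from h import *
need(.618,-.3107,.046)
d=grab('side','side4')
cv2.imwrite('pics/crop6.png',cv2.resize(d['pixels'][200:400,260:460],None,fx=3,fy=3))
E
```

```text
t 14.22 grasp [ 0.6194 -0.3112  0.0474] turn(tool) [ 0.001 -0.005  0.001] shift cm (in target frame) [-0.06 -0.04  0.14] (in cur frame) [-0.06 -0.04  0.14] F [ 0.  -0.8  0. ] w 0.271 q [ 0.67  0.57 -0.33  1.52  0.2   1.07 -1.27]
```

View pics/crop6.png

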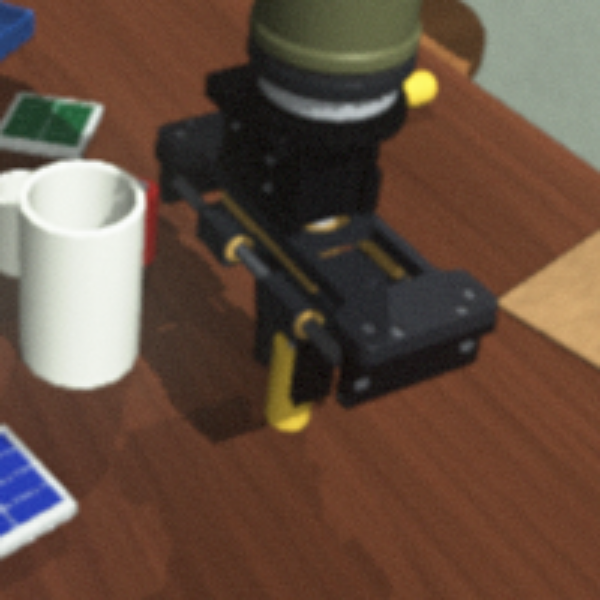

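The battery is gripped, with the yellow body between the fingers at (290,390). I lift it and carry it to the nest.

Emit:
play_rows(
  targets="0 0 -2 0 -0.003 0 -1; 0 0 -3 0 0 0 -1; 0 0 -4 0 0 0 -1; 0 0 -4 0 0 0 -1; 0 0 -3 0 0 0 -1; 0 -3 0 0 0 0 -1; 0 -4.5 0 0 0 0 -1; -1 -4.5 0 0 0 0 -1; -2 -4.5 0 0 0 0 -1; -2 -4.5 0 0 0 0 -1; -2 -4.5 0 0 0 0 -1; -2 -4.5 0 0 0 0 -1; -2 -4.5 0 0 0 0 -1; -2 -4.5 0 0 0 0 -1; -2 -3 0 0 0 0 -1; -1 -1 0 0 0 0 -1; 0 0 0 0 0 0 -1; 0 0 0 0 0 0 -1",
)

```text
time: 16.52
position: [0.4526, 0.1326, 0.3953]
tool_rot: [3.129, 0.001, 0.044]
ft_force: [1.1, 0.0, -0.0]
grip_width: 0.271
```

```bash
python3 - <<'E'
from h import *
need(.447,.144,.12)
E
```

```text
t 16.52 grasp [0.4572 0.1305 0.2314] turn(tool) [ 0.012 -0.028  0.001] shift cm (in target frame) [-0.56 -1.14 11.13] (in cur frame) [-0.87 -1.28 11.1 ] F [ 1.1  0.  -0. ] w 0.271 q [ 0.33 -0.05 -0.65  1.88 -0.01  1.28 -1.89]
```

Emit:
play_rows(
  targets="-0.4 -0.6 1 0.012 -0.028 0 -1; -0.4 -0.5 3 0 0 0 -1; 0 0 3.5 0 0 0 -1; 0 0 3 0 0 0 -1; 0 0 0 0 0 0 -1; 0 0 0 0 0 0 -1",
)

```text
time: 17.27
position: [0.4467, 0.1393, 0.285]
tool_rot: [-3.138, 0.016, 0.014]
ft_force: [-0.4, -0.1, -0.1]
grip_width: 0.27
```

```bash
python3 - <<'E'
from h import *
need(.447,.144,.07)
E
```

```text
t 17.27 grasp [0.4453 0.1399 0.121 ] turn(tool) [-0.004  0.009 -0.01 ] shift cm (in target frame) [ 0.03 -0.47  5.1 ] (in cur frame) [ 0.07 -0.46  5.1 ] F [-0.4 -0.1 -0.1] w 0.270 q [ 0.3   0.07 -0.67  2.01  0.04  1.08 -1.97]
```

Emit:
play_rows(
  targets="0 -0.4 0.5 -0.004 0.009 -0.01 -1; 0 0 1.5 0 0 0 -1; 0 0 1.5 0 0 0 -1; 0 0 0 0 0 0 -1; 0 0 0 0 0 0 -1",
)

```text
time: 17.9
position: [0.4478, 0.1437, 0.2496]
tool_rot: [3.142, -0.0, 0.007]
ft_force: [0.2, 0.4, -0.5]
grip_width: 0.269
```

```bash
python3 - <<'E'
from h import *
need(.447,.144,.06)
d=grab('side','side5')
cv2.imwrite('pics/crop7.png',cv2.resize(d['pixels'][120:270,110:310],None,fx=4,fy=4))
E
```

```text
t 17.90 grasp [0.4485 0.1437 0.0856] turn(tool) [ 0.    -0.004 -0.   ] shift cm (in target frame) [-0.08 -0.03  2.56] (in cur frame) [-0.09 -0.03  2.56] F [ 0.2  0.4 -0.5] w 0.269 q [ 0.28  0.13 -0.68  2.04  0.1   1.   -2.02]
```

View pics/crop7.png

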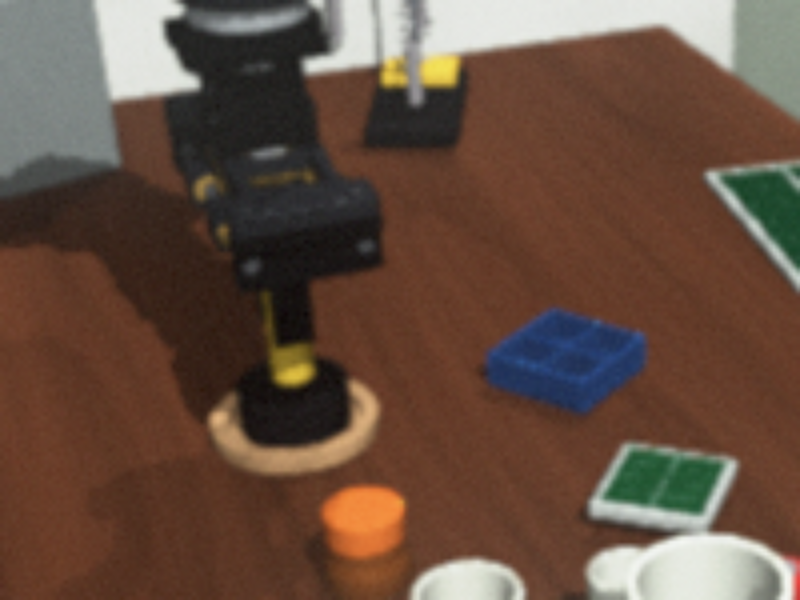

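The battery at (293,375) is just above the centre of the dish at (295,380). I lower it in small steps.

Emit:
play_rows(
  targets="-0.1 0 0.7 0 -0.004 0 -1; 0 0 0.7 0 0 0 -1; 0 0 0.6 0 0 0 -1; 0 0 0 0 0 0 -1; 0 0 0 0 0 0 -1",
)

```text
time: 18.58
position: [0.447, 0.1436, 0.2286]
tool_rot: [3.141, -0.001, 0.001]
ft_force: [1.2, -1.2, -0.7]
grip_width: 0.268
```

```bash
python3 - <<'E'
from h import *
need(.447,.144,.0594)
E
```

```text
t 18.57 grasp [0.4471 0.1436 0.0646] turn(tool) [ 0.    -0.001 -0.001] shift cm (in target frame) [ 0.   -0.04  0.52] (in cur frame) [ 0.   -0.04  0.52] F [ 1.2 -1.2 -0.7] w 0.268 q [ 0.27  0.16 -0.67  2.06  0.12  0.96 -2.04]
```

Emit:
play_rows(
  targets="0 0 0.25 0 0 0 -1; 0 0 0.2 0 0 0 -1; 0 0 0 0 0 0 -1; 0 0 0 0 0 0 -1",
)

```text
time: 19.08
position: [0.4472, 0.1437, 0.2241]
tool_rot: [3.141, -0.001, 0.002]
ft_force: [-0.2, 0.5, -0.4]
grip_width: 0.271
```

```bash
python3 - <<'E'
from h import *
need(.447,.144,.0594)
E
```

```text
t 19.07 grasp [0.4474 0.1437 0.0601] turn(tool) [ 0.    -0.001 -0.001] shift cm (in target frame) [-0.02 -0.03  0.07] (in cur frame) [-0.02 -0.03  0.07] F [-0.2  0.5 -0.4] w 0.271 q [ 0.27  0.17 -0.67  2.06  0.13  0.95 -2.04]
```

Emit:
play_rows(
  targets="0 0 0.08 0 0 0 -1; 0 0 0.05 0 0 0 -1; 0 0 0 0 0 0 -1; 0 0 0 0 0 0 -1",
)

```text
time: 19.58
position: [0.4474, 0.1438, 0.2233]
tool_rot: [3.141, -0.001, 0.003]
ft_force: [-1.0, -0.6, 0.3]
grip_width: 0.268
```

```bash
python3 - <<'E'
from h import *
need(.447,.144,.0594)
E
```

```text
t 19.57 grasp [0.4477 0.1437 0.0593] turn(tool) [ 0.    -0.002 -0.001] shift cm (in target frame) [-0.04 -0.02 -0.01] (in cur frame) [-0.04 -0.02 -0.01] F [-1.  -0.6  0.3] w 0.268 q [ 0.27  0.17 -0.67  2.07  0.13  0.95 -2.05]
```

Emit:
play_rows(
  targets="0 0 0.05 0 0 0 -1; 0 0 0 0 0 0 0; 0 0 0 0 0 0 0.5; 0 0 0 0 0 0 1; 0 0 0 0 0 0 1; 0 0 0 0 0 0 1; 0 0 -2 0 0 0 1; 0 0 -4 0 0 0 1; 0 0 -4 0 0 0 1; 0 0 -4 0 0 0 1; 0 4 0 0 0 0 1; 0 5 0 0 0 0 1; 0 5 0 0 0 0 1; 0 5 0 0 0 0 1; 0 5 0 0 0 0 1; 0 4 0 0 0 0 1; 0 1 0 0 0 0 1; 0 0 0 0 0 0 1; 0 0 0 0 0 0 1",
)

```text
time: 21.95
position: [0.4476, -0.152, 0.3681]
tool_rot: [3.141, 0.01, 0.009]
ft_force: [0.7, 0.3, -0.9]
grip_width: 1.002
```

```bash
python3 - <<'E'
from h import *
need(.4588,-.1428,.10)
d=grab('top','top3');P=cloud(d)
print(circ(P,(.39,.5),(.09,.2),(.030,.045)))
print(circ(P,(.39,.5),(.09,.2),(.057,.09)))
cv2.imwrite('pics/crop8.png',cv2.resize(d['pixels'][240:360,130:290],None,fx=4,fy=4))
E
```

```text
t 21.95 grasp [ 0.4486 -0.152   0.2041] turn(tool) [ 0.    -0.006  0.006] shift cm (in target frame) [ 1.12 -0.92 10.41] (in cur frame) [ 1.06 -0.91 10.41] F [ 0.7  0.3 -0.9] w 1.002 q [ 0.61 -0.02 -0.33  1.92 -0.01  1.24 -1.28]
(182, 446.4, 142.8, 'd', 63.8, 'z', array([31.2, 34.8, 38.4]))
(130, 446.6, 142.6, 'd', 24.3, 'z', array([61.2, 65.3, 69.4]))
```

View pics/crop8.png

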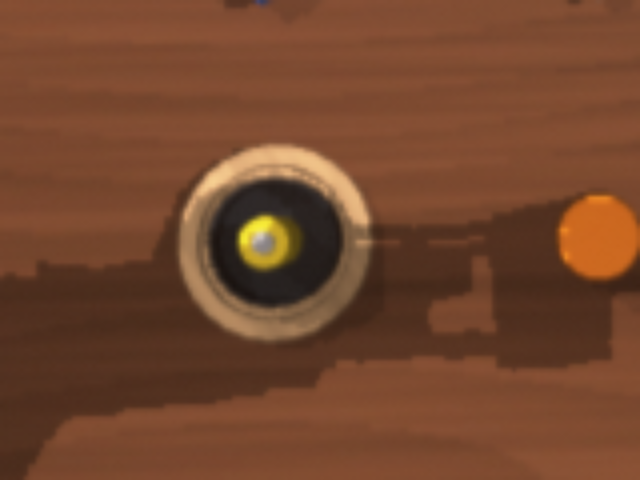

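The battery stands upright at (446.6, 142.6), centred in the dish at (446.4, 142.8), with its top at about 67 mm. Next, the middle tube.

Emit:
play_rows(
  targets="0.6 -0.5 1.5 0 -0.006 0.005 1; 0.5 -0.4 2.5 0 0 0 1; 0 0 3 0 0 0 1; 0 0 2 0 0 0 1; 0 0 0 0 0 0 1; 0 0 0 0 0 0 1",
)

```text
time: 22.75
position: [0.4608, -0.1348, 0.2727]
tool_rot: [-3.139, -0.018, 0.002]
ft_force: [-0.5, 0.1, 0.0]
grip_width: 1.003
```

```bash
python3 - <<'E'
from h import *
need(.4592,-.1425,.062)
E
```

```text
t 22.75 grasp [ 0.4606 -0.1344  0.1087] turn(tool) [-0.002  0.001  0.012] shift cm (in target frame) [-0.16  0.77  4.67] (in cur frame) [-0.17  0.78  4.67] F [-0.5  0.1  0. ] w 1.003 q [ 0.58  0.09 -0.36  2.01  0.04  1.05 -1.36]
```

Emit:
play_rows(
  targets="-0.1 0.5 0.3 0 0 0.012 1; -0.07 0.3 0.2 0 0 0 1; 0 0 0 0 0 0 1; 0 0 0 0 0 0 1",
)

```text
time: 23.25
position: [0.4599, -0.1436, 0.2694]
tool_rot: [-3.141, 0.003, -0.004]
ft_force: [0.1, -0.4, -0.9]
grip_width: 0.997
```

```bash
python3 - <<'E'
from h import *
need(.4592,-.1425,.062)
E
```

```text
t 23.25 grasp [ 0.4603 -0.1435  0.1054] turn(tool) [-0.    -0.002 -0.002] shift cm (in target frame) [-0.07 -0.11  4.34] (in cur frame) [-0.08 -0.11  4.34] F [ 0.1 -0.4 -0.9] w 0.997 q [ 0.59  0.1  -0.35  2.01  0.04  1.04 -1.36]
```

Emit:
play_rows(
  targets="-0.08 -0.1 1 0 0 0 1; 0 0 1.2 0 0 0 1; 0 0 1.2 0 0 0 1; 0 0 0.8 0 0 0 1; 0 0 0 0 0 0 1; 0 0 0 0 0 0 1",
)

```text
time: 24.0
position: [0.4588, -0.1422, 0.2236]
tool_rot: [-3.14, 0.002, -0.001]
ft_force: [-0.7, 0.3, 0.2]
grip_width: 0.997
```

```bash
python3 - <<'E'
from h import *
need(.4592,-.1425,.062)
E
```

```text
t 24.00 grasp [ 0.4589 -0.142   0.0596] turn(tool) [-0.001 -0.001 -0.001] shift cm (in target frame) [ 0.04  0.03 -0.24] (in cur frame) [ 0.04  0.03 -0.24] F [-0.7  0.3  0.2] w 0.997 q [ 0.58  0.16 -0.35  2.05  0.07  0.94 -1.38]
```

Emit:
play_rows(
  targets="0.04 0.03 -0.2 0 0 0 0.7; 0 0 0 0 0 0 -1; 0 0 0 0 0 0 -1; 0 0 0 0 0 0 -1; 0 0 0 0 0 0 -1; 0 0 0 0 0 0 -1; 0 0 0 0 0 0 -1",
  newtons=15,
)

```text
time: 24.88
position: [0.4597, -0.1426, 0.2269]
tool_rot: [-3.141, 0.002, -0.005]
ft_force: [-0.3, 0.0, -0.4]
grip_width: 0.548
```

```bash
python3 - <<'E'
from h import *
need(.4592,-.1425,.062)
d=grab('side','side6')
cv2.imwrite('pics/crop9.png',cv2.resize(d['pixels'][170:340,150:350],None,fx=3.5,fy=3.5))
E
```

```text
t 24.88 grasp [ 0.4602 -0.1426  0.0629] turn(tool) [-0.    -0.003 -0.001] shift cm (in target frame) [-0.05 -0.01  0.09] (in cur frame) [-0.05 -0.01  0.09] F [-0.3  0.  -0.4] w 0.548 q [ 0.58  0.15 -0.35  2.05  0.06  0.95 -1.38]
```

View pics/crop9.png

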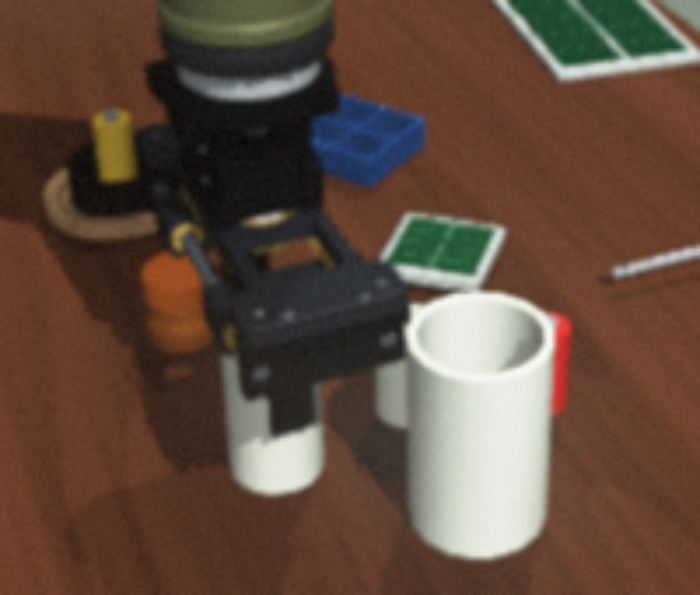

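The middle tube is gripped at (275,420) in the crop, with a width of 47.7 mm. I lift it and carry it to the nest.

Emit:
play_rows(
  targets="0 0 -1.5 0 -0.003 0 -1; 0 0 -3 0 0 0 -1; 0 0 -4 0 0 0 -1; 0 0 -4 0 0 0 -1; 0 0 -2 0 0 0 -1; 0 0 0 0 0 0 -1; 0 -3 0 0 0 0 -1; 0 -4 0 0 0 0 -1; 0 -4.5 0 0 0 0 -1; 0 -4.5 0 0 0 0 -1; -0.4 -4.5 0 0 0 0 -1; -0.4 -4 0 0 0 0 -1; -0.4 -3 0 0 0 0 -1; 0 -1 0 0 0 0 -1; 0 0 0 0 0 0 -1; 0 0 0 0 0 0 -1",
)

```text
time: 26.92
position: [0.4447, 0.1481, 0.3735]
tool_rot: [3.14, -0.008, -0.015]
ft_force: [-0.1, -0.2, -1.1]
grip_width: 0.55
```

```bash
python3 - <<'E'
from h import *
need(.4474,.1436,.15)
E
```

```text
t 26.93 grasp [0.4431 0.1478 0.2095] turn(tool) [ 0.002  0.01  -0.005] shift cm (in target frame) [0.27 0.45 5.95] (in cur frame) [0.33 0.44 5.95] F [-0.1 -0.2 -1.1] w 0.550 q [ 0.32 -0.02 -0.68  1.9  -0.02  1.27 -1.93]
```

Emit:
play_rows(
  targets="0.3 0.4 1 0 0.01 -0.005 -1; 0 0 2 0 0 0 -1; 0 0 2 0 0 0 -1; 0 0 0.8 0 0 0 -1; 0 0 0 0 0 0 -1; 0 0 0 0 0 0 -1",
)

```text
time: 27.68
position: [0.4496, 0.1373, 0.3122]
tool_rot: [3.138, -0.014, 0.003]
ft_force: [0.8, 0.7, -1.3]
grip_width: 0.552
```

```bash
python3 - <<'E'
from h import *
need(.4474,.1436,.15)
E
```

```text
t 27.68 grasp [0.45   0.1367 0.1482] turn(tool) [ 0.004 -0.002 -0.009] shift cm (in target frame) [-0.22 -0.63 -0.18] (in cur frame) [-0.23 -0.63 -0.18] F [ 0.8  0.7 -1.3] w 0.552 q [ 0.32  0.04 -0.68  1.98  0.03  1.13 -1.95]
```

Emit:
play_rows(
  targets="-0.2 -0.6 0 0.004 0 -0.009 -1; 0 0 0 0 0 0 -1; 0 0 0 0 0 0 -1",
)

```text
time: 28.05
position: [0.4481, 0.1441, 0.3137]
tool_rot: [-3.141, -0.001, -0.008]
ft_force: [0.9, 0.2, -1.5]
grip_width: 0.552
```

```bash
python3 - <<'E'
from h import *
need(.4474,.1436,.13)
d=grab('side','side7')
cv2.imwrite('pics/crop10.png',cv2.resize(d['pixels'][100:270,110:310],None,fx=3.5,fy=3.5))
E
```

```text
t 28.05 grasp [0.4489 0.1443 0.1497] turn(tool) [-0.001 -0.005  0.001] shift cm (in target frame) [-0.07  0.05  1.97] (in cur frame) [-0.08  0.05  1.97] F [ 0.9  0.2 -1.5] w 0.552 q [ 0.31  0.04 -0.68  1.98  0.03  1.13 -1.95]
```

View pics/crop10.png

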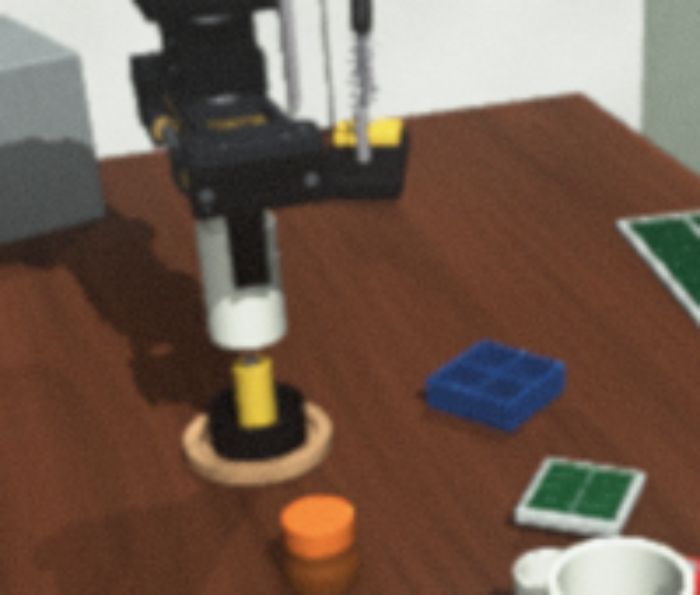

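The tube's lower end at (248,335) is in line above the battery's contact at (253,360). I lower it in short steps.

Emit:
play_rows(
  targets="-0.08 0.05 0.8 0 -0.005 0 -1; 0 0 0.8 0 0 0 -1; 0 0 0.8 0 0 0 -1; 0 0 0 0 0 0 -1; 0 0 0 0 0 0 -1",
)

```text
time: 28.72
position: [0.447, 0.1435, 0.2873]
tool_rot: [-3.141, -0.001, 0.003]
ft_force: [-0.3, -0.5, 0.6]
grip_width: 0.546
```

```bash
python3 - <<'E'
from h import *
need(.4474,.1436,.10)
E
```

```text
t 28.73 grasp [0.4467 0.1436 0.1233] turn(tool) [-0.001  0.002  0.001] shift cm (in target frame) [ 0.04 -0.01  2.33] (in cur frame) [ 0.05 -0.01  2.33] F [-0.3 -0.5  0.6] w 0.546 q [ 0.3   0.07 -0.69  2.01  0.05  1.08 -1.97]
```

Emit:
play_rows(
  targets="0.04 0 0.7 0 0 0 -1; 0 0 0.7 0 0 0 -1; 0 0 0.7 0 0 0 -1; 0 0 0 0 0 0 -1; 0 0 0 0 0 0 -1",
)

```text
time: 29.35
position: [0.4475, 0.1435, 0.2649]
tool_rot: [-3.141, -0.001, 0.003]
ft_force: [-0.9, 0.0, -0.6]
grip_width: 0.553
```

```bash
python3 - <<'E'
from h import *
need(.4474,.1436,.0749)
d=grab('side','side8')
cv2.imwrite('pics/crop11.png',cv2.resize(d['pixels'][100:270,110:310],None,fx=3.5,fy=3.5))
E
```

```text
t 29.35 grasp [0.4472 0.1436 0.1009] turn(tool) [-0.001  0.002  0.001] shift cm (in target frame) [-0.01 -0.01  2.6 ] (in cur frame) [-0.   -0.01  2.6 ] F [-0.9  0.  -0.6] w 0.553 q [ 0.3   0.11 -0.69  2.03  0.08  1.03 -2.  ]
```

View pics/crop11.png

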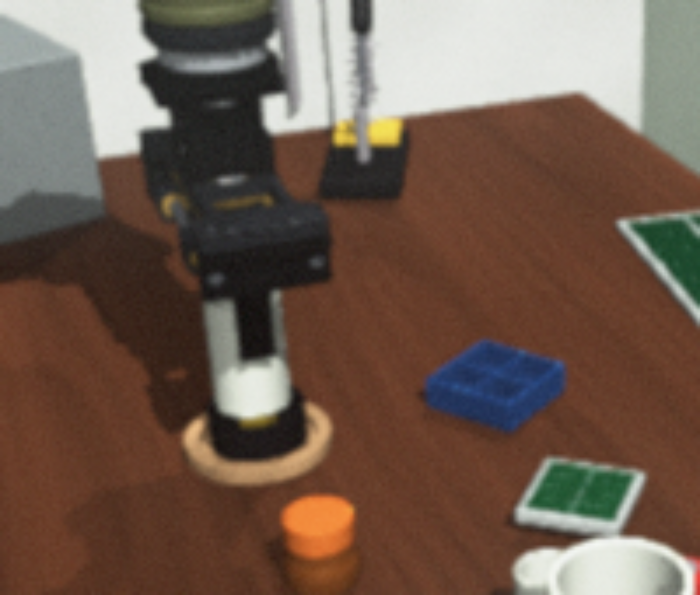

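The tube is around the battery at (253,395), about 1–2 mm left of the dish's mouth centre at (257,405), which is within the play. I nudge x by 1 mm and continue.

Emit:
play_rows(
  targets="0.1 0 0.6 0 0 0 -1; 0 0 0.6 0 0 0 -1; 0 0 0.6 0 0 0 -1; 0 0 0 0 0 0 -1; 0 0 0 0 0 0 -1",
)

```text
time: 30.02
position: [0.4485, 0.1434, 0.2457]
tool_rot: [-3.141, -0.001, 0.002]
ft_force: [-0.1, 0.8, -1.0]
grip_width: 0.553
```

```bash
python3 - <<'E'
from h import *
need(.4482,.1436,.0749)
E
```

```text
t 30.02 grasp [0.4483 0.1436 0.0817] turn(tool) [-0.001  0.002  0.001] shift cm (in target frame) [-0.03 -0.02  0.68] (in cur frame) [-0.03 -0.02  0.68] F [-0.1  0.8 -1. ] w 0.553 q [ 0.29  0.14 -0.68  2.04  0.1   1.   -2.02]
```

Emit:
play_rows(
  targets="0 0 0.35 0 0 0 -1; 0 0 0.25 0 0 0 -1; 0 0 0.1 0 0 0 -1; 0 0 0 0 0 0 -1; 0 0 0 0 0 0 -1",
)

```text
time: 30.65
position: [0.4488, 0.1436, 0.239]
tool_rot: [-3.141, -0.001, 0.001]
ft_force: [-0.2, -0.3, -0.3]
grip_width: 0.554
```

```bash
python3 - <<'E'
from h import *
need(.4482,.1436,.0749)
E
```

```text
t 30.65 grasp [0.4486 0.1437 0.075 ] turn(tool) [-0.001  0.001  0.001] shift cm (in target frame) [-0.06  0.    0.01] (in cur frame) [-0.06  0.    0.01] F [-0.2 -0.3 -0.3] w 0.554 q [ 0.28  0.15 -0.68  2.05  0.11  0.98 -2.03]
```

Emit:
play_rows(
  targets="0 0 0.1 0 0 0 -1; 0 0 0 0 0 0 -1; 0 0 0 0 0 0 -1",
)

```text
time: 31.02
position: [0.449, 0.1439, 0.2389]
tool_rot: [-3.141, -0.001, -0.0]
ft_force: [0.4, 1.2, -0.3]
grip_width: 0.55
```

```bash
python3 - <<'E'
from h import *
need(.4482,.1436,.0749)
d=grab('side','side9')
cv2.imwrite('pics/crop12.png',cv2.resize(d['pixels'][140:270,130:290],None,fx=4,fy=4))
E
```

```text
t 31.02 grasp [0.4491 0.144  0.0749] turn(tool) [-0.001 -0.     0.001] shift cm (in target frame) [-0.08  0.03  0.  ] (in cur frame) [-0.08  0.03  0.  ] F [ 0.4  1.2 -0.3] w 0.550 q [ 0.28  0.15 -0.68  2.05  0.11  0.98 -2.03]
```

View pics/crop12.png

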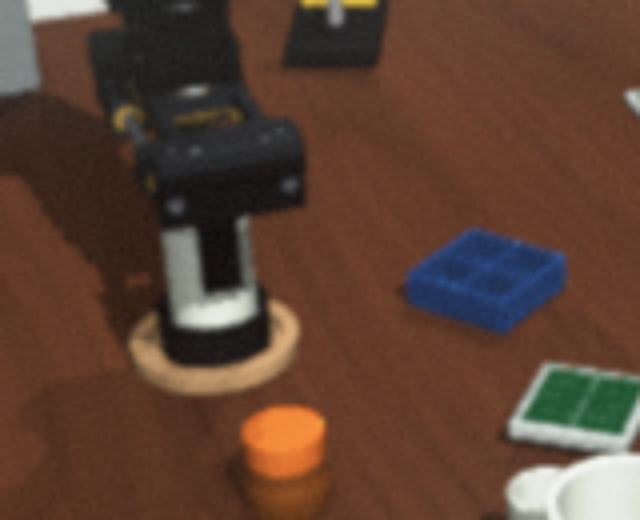

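The tube is down inside the dish at (215,300), and a further 1 mm command gave no motion, so it is on the floor. I release it, rise and move off.

Emit:
play_rows(
  targets="0 0 0 0 0 0 0.65; 0 0 0 0 0 0 0.85; 0 0 0 0 0 0 1; 0 0 0 0 0 0 1; 0 0 0 0 0 0 1; 0 0 -2 0 0 0 1; 0 0 -3 0 0 0 1; 0 0 -4 0 0 0 1; 0 0 -4 0 0 0 1; 0 0 0 0 0 0 1; 3 3 0 0 0 0 1; 3 3 0 0 0 0 1; 3 3 0 0 0 0 1; 3 3 0 0 0 0 1; 3 3 0 0 0 0 1; 0 0 0 0 0 0 1; 0 0 0 0 0 0 1",
)

```text
time: 33.2
position: [0.6014, -0.0092, 0.3635]
tool_rot: [-3.141, -0.008, 0.018]
ft_force: [-0.1, 0.7, -0.6]
grip_width: 0.999
```

```bash
python3 - <<'E'
from h import *
need(.608,-.0163,.12,50)
d=grab('top','top4');P=cloud(d)
print(circ(P,(.39,.5),(.09,.2),(.075,.11)))
print(circ(P,(.39,.5),(.09,.2),(.030,.045)))
print(circ(P,(.56,.66),(-.07,.04),(.015,.03)))
cv2.imwrite('pics/crop13.png',cv2.resize(d['pixels'][170:360,130:350],None,fx=3.5,fy=3.1))
E
```

```text
t 33.20 grasp [ 0.5996 -0.0092  0.1995] turn(tool) [-0.005  0.01  -0.868] shift cm (in target frame) [-0.12  0.96  7.95] (in cur frame) [0.74 0.72 7.94] F [-0.1  0.7 -0.6] w 0.999 q [ 0.43  0.29 -0.55  1.61  0.15  1.29 -1.71]
(169, 447.3, 142.4, 'd', 48.1, 'z', array([76.8, 86.7, 90.5]))
(191, 446.6, 142.4, 'd', 63.6, 'z', array([30.8, 35.2, 42.6]))Traceback (most recent call last):
  File "<stdin>", line 6, in <module>
  File "h.py", line 26, in circ
    return len(q),round(cx,1),round(cy,1),'d',round(2*r,1),'z',np.round(np.percentile(q[:,2],[5,50,95])*1000,1)
                                                                        ~~~~~~~~~~~~~^^^^^^^^^^^^^^^^^^
    return _quantile_unchecked(
        a, q, axis, out, overwrite_input, method, keepdims, weights)
    return _ureduce(a,
                    func=_quantile_ureduce_func,
    ...<5 lines>...
                    overwrite_input=overwrite_input,
                    method=method)
    r = func(a, **kwargs)
    result = _quantile(arr,
                       quantiles=q,
    ...<2 lines>...
                       out=out,
                       weights=wgt)
    slices_having_nans = np.isnan(arr[-1, ...])
                                  ~~~^^^^^^^^^
IndexError: index -1 is out of bounds for axis 0 with size 0
```

The tube stands at (447.3, 142.4) with its top at about 87 mm, and the dish is unmoved. The arm hides the head for now (that caused the empty-mask error). I turn for the head.

Emit:
play_rows(
  targets="0 0 0 0 0 -0.174 1; 0 0 0 0 0 -0.174 1; 0 0 0 0 0 -0.174 1; 0 0 0 0 0 -0.174 1; 0 0 0 0 0 -0.172 1; 0 0 0 0 0 0 1; 0 0 0 0 0 0 1",
)

```text
time: 34.12
position: [0.5964, -0.0007, 0.3634]
tool_rot: [-2.82, -1.378, 0.02]
ft_force: [0.2, 0.4, 0.4]
grip_width: 0.996
```

```bash
python3 - <<'E'
from h import *
need(.6085,-.0163,.08,50.1)
d=grab('side','side10')
cv2.imwrite('pics/crop13.png',cv2.resize(d['pixels'][100:300,120:340],None,fx=3.5,fy=3))
E
```

```text
t 34.12 grasp [ 0.5943 -0.0011  0.1994] turn(tool) [-0.008  0.01   0.035] shift cm (in target frame) [-0.42  1.93 11.94] (in cur frame) [-0.37  2.02 11.92] F [0.2 0.4 0.4] w 0.996 q [ 0.52  0.3  -0.68  1.62  0.2   1.3  -0.85]
```

View pics/crop13.png

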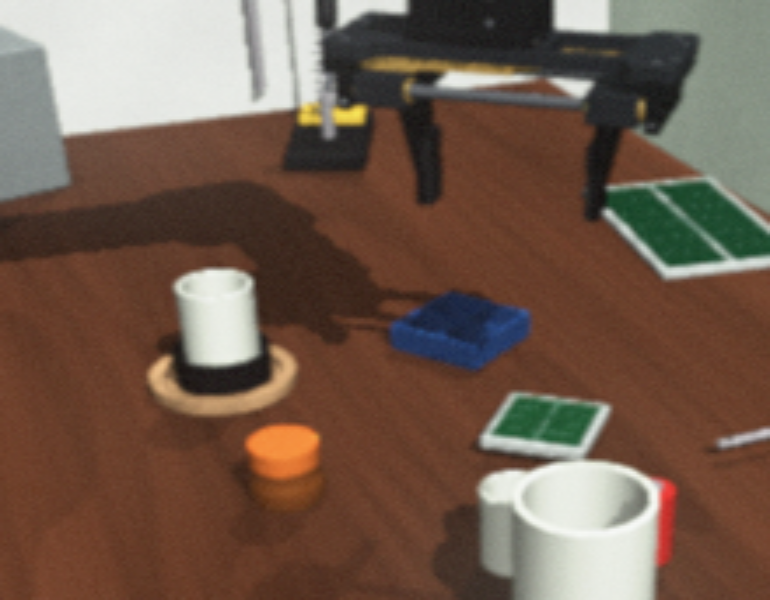

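The tube stands straight in the dish at (217,325). The open jaws span left to right, matching the head's sides at (545,425). Moving over the head.

Emit:
play_rows(
  targets="-0.2 1 2 -0.008 0.01 0.035 1; -0.2 1 3 0 0 0 1; 0 0 3 0 0 0 1; 0 0 2.5 0 0 0 1; 0 0 0 0 0 0 1; 0 0 0 0 0 0 1",
)

```text
time: 34.92
position: [0.6101, -0.0158, 0.2577]
tool_rot: [2.85, 1.315, 0.005]
ft_force: [-0.7, -0.5, 0.4]
grip_width: 1.001
```

```bash
python3 - <<'E'
from h import *
need(.6085,-.0163,.024,50.1)
E
```

```text
t 34.92 grasp [ 0.6108 -0.016   0.0937] turn(tool) [ 0.004 -0.002 -0.01 ] shift cm (in target frame) [-0.14 -0.1   6.97] (in cur frame) [-0.16 -0.12  6.97] F [-0.7 -0.5  0.4] w 1.001 q [ 0.5   0.42 -0.63  1.7   0.27  1.1  -0.93]
```

Emit:
play_rows(
  targets="-0.16 -0.1 1.5 0.004 -0.002 -0.01 1; 0 0 1.5 0 0 0 1; 0 0 1.5 0 0 0 1; 0 0 1 0 0 0 1; 0 0 0 0 0 0 1; 0 0 0 0 0 0 1",
)

```text
time: 35.67
position: [0.609, -0.0164, 0.2006]
tool_rot: [2.845, 1.33, 0.003]
ft_force: [-0.1, 0.5, -0.1]
grip_width: 0.998
```

```bash
python3 - <<'E'
from h import *
need(.6085,-.0163,.023,50.1)
E
```

```text
t 35.67 grasp [ 0.6093 -0.0164  0.0366] turn(tool) [ 0.002 -0.001 -0.   ] shift cm (in target frame) [-0.03 -0.04  1.36] (in cur frame) [-0.03 -0.04  1.36] F [-0.1  0.5 -0.1] w 0.998 q [ 0.48  0.49 -0.61  1.75  0.32  1.01 -0.95]
```

Emit:
play_rows(
  targets="0 0 0.6 0 0 0 1; 0 0 0.5 0 0 0 1; 0 0 0.2 0 0 0 1; 0 0 0 0 0 0 1; 0 0 0 0 0 0 1",
)

```text
time: 36.3
position: [0.6095, -0.0164, 0.1877]
tool_rot: [2.844, 1.329, 0.005]
ft_force: [1.2, -0.0, 0.4]
grip_width: 1.002
```

```bash
python3 - <<'E'
from h import *
need(.6085,-.0163,.023,50.1)
d=grab('side','side11')
cv2.imwrite('pics/crop14.png',cv2.resize(d['pixels'][170:290,200:360],None,fx=4,fy=4))
E
```

```text
t 36.30 grasp [ 0.6101 -0.0165  0.0237] turn(tool) [ 0.003 -0.002 -0.   ] shift cm (in target frame) [-0.06 -0.08  0.07] (in cur frame) [-0.06 -0.08  0.07] F [ 1.2 -0.   0.4] w 1.002 q [ 0.47  0.5  -0.6   1.75  0.33  0.98 -0.96]
```

View pics/crop14.png

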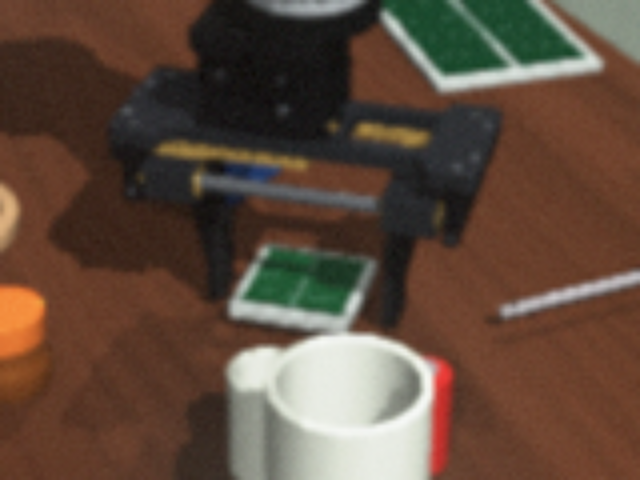

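The fingers at (215,270) and (395,295) straddle the green head at (302,290), square to its sides. Closing.

Emit:
play_rows(
  targets="-0.05 -0.08 0.15 0 0 0 1; 0 0 0 0 0 0 0.7; 0 0 0 0 0 0 -1; 0 0 0 0 0 0 -1; 0 0 0 0 0 0 -1; 0 0 0 0 0 0 -1; 0 0 0 0 0 0 -1",
  newtons=20,
)

```text
time: 37.22
position: [0.6086, -0.0162, 0.1864]
tool_rot: [2.844, 1.329, 0.006]
ft_force: [-0.4, 0.1, -0.8]
grip_width: 0.732
```

```bash
python3 - <<'E'
from h import *
need(.6085,-.0163,.023,50.1)
E
```

```text
t 37.23 grasp [ 0.6093 -0.0163  0.0224] turn(tool) [ 0.004 -0.002 -0.   ] shift cm (in target frame) [-0.02 -0.   -0.06] (in cur frame) [-0.02 -0.   -0.06] F [-0.4  0.1 -0.8] w 0.732 q [ 0.47  0.5  -0.6   1.76  0.33  0.98 -0.96]
```

Emit:
play_rows(
  targets="0 0 -1 0 0 0 -1; 0 0 -2 0 0 0 -1; 0 0 -3 0 0 0 -1; 0 0 -4 0 0 0 -1; 0 0 -4 0 0 0 -1; 0 0 -2 0 0 0 -1; 0 0 0 0 0 0 -1; 0 0 0 0 0 0 -1",
)

```text
time: 38.22
position: [0.6075, -0.015, 0.3596]
tool_rot: [2.84, 1.33, 0.014]
ft_force: [-0.6, -0.3, -1.3]
grip_width: 0.732
```

```bash
python3 - <<'E'
from h import *
need(.4484,.143,.18,50.1)
d=grab('side','side12')
cv2.imwrite('pics/crop15.png',cv2.resize(d['pixels'][100:270,150:360],None,fx=3.5,fy=3.5))
E
```

```text
t 38.23 grasp [ 0.6092 -0.0153  0.1956] turn(tool) [ 0.009 -0.005  0.001] shift cm (in target frame) [  1.91 -22.34   1.56] (in cur frame) [  1.94 -22.35   1.37] F [-0.6 -0.3 -1.3] w 0.732 q [ 0.53  0.32 -0.67  1.61  0.21  1.27 -0.87]
```

View pics/crop15.png

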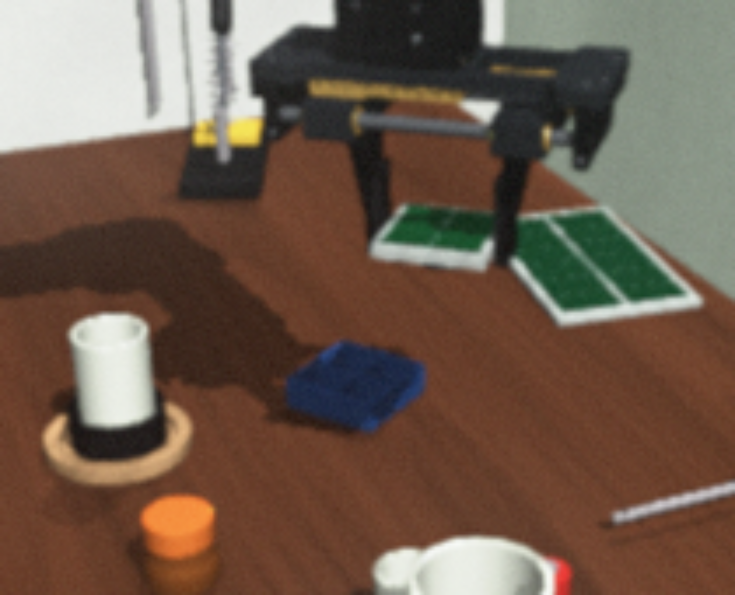

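The head is held at (437,235) and looks level. I carry it to the tube at (112,330).

Emit:
play_rows(
  targets="0.2 -2 0 0.005 -0.005 0 -1; 0.2 -3 0 0 0 0 -1; 0.3 -3.5 0 0 0 0 -1; 0.3 -3.5 0 0 0 0 -1; 0.3 -3.5 0 0 0 0 -1; 0.3 -3 0 0 0 0 -1; 0.2 -2 0 0 0 0 -1; 0 -1 0 0 0 0 -1; 0 0 0 0 0 0 -1; 0 0 0 0 0 0 -1",
)

```text
time: 39.52
position: [0.4407, 0.1457, 0.3513]
tool_rot: [-2.839, -1.336, 0.023]
ft_force: [-0.1, -0.5, -0.8]
grip_width: 0.736
```

```bash
python3 - <<'E'
from h import *
need(.4484,.143,.15,50.1)
E
```

```text
t 39.52 grasp [0.4383 0.1453 0.1873] turn(tool) [-0.01   0.011  0.005] shift cm (in target frame) [0.29 0.77 3.73] (in cur frame) [0.33 0.81 3.72] F [-0.1 -0.5 -0.8] w 0.736 q [ 0.45 -0.01 -0.81  1.93 -0.01  1.23 -1.05]
```

Emit:
play_rows(
  targets="0.3 0.7 0.5 -0.01 0.011 0.005 -1; 0 0 1.5 0 0 0 -1; 0 0 1.5 0 0 0 -1; 0 0 0 0 0 0 -1; 0 0 0 0 0 0 -1",
)

```text
time: 40.15
position: [0.4495, 0.1413, 0.3123]
tool_rot: [-2.847, -1.324, 0.002]
ft_force: [-0.1, 0.4, -1.5]
grip_width: 0.736
```

```bash
python3 - <<'E'
from h import *
need(.4484,.143,.12,50.1)
E
```

```text
t 40.15 grasp [0.4492 0.1415 0.1483] turn(tool) [-0.002  0.    -0.004] shift cm (in target frame) [ 0.06 -0.19  2.83] (in cur frame) [ 0.06 -0.19  2.83] F [-0.1  0.4 -1.5] w 0.736 q [ 0.44  0.05 -0.81  1.97  0.04  1.13 -1.09]
```

Down until the boss (grasp height minus 22 mm) is about 8 mm above the rim, then look.

Emit:
play_rows(
  targets="0.05 -0.2 0.8 0 0 0 -1; 0 0 0.8 0 0 0 -1; 0 0 0.6 0 0 0 -1; 0 0 0 0 0 0 -1; 0 0 0 0 0 0 -1",
)

```text
time: 40.78
position: [0.4483, 0.1434, 0.2893]
tool_rot: [-2.847, -1.325, 0.0]
ft_force: [-0.1, -0.2, -0.4]
grip_width: 0.735
```

```bash
python3 - <<'E'
from h import *
need(.4484,.143,.0994,50.1)
d=grab('side','side13')
cv2.imwrite('pics/crop16.png',cv2.resize(d['pixels'][120:260,110:270],None,fx=4.5,fy=4.2))
E
```

```text
t 40.77 grasp [0.4482 0.1436 0.1253] turn(tool) [-0.001 -0.    -0.003] shift cm (in target frame) [-0.03  0.03  2.59] (in cur frame) [-0.03  0.04  2.59] F [-0.1 -0.2 -0.4] w 0.735 q [ 0.43  0.08 -0.82  2.    0.07  1.09 -1.12]
```

View pics/crop16.png

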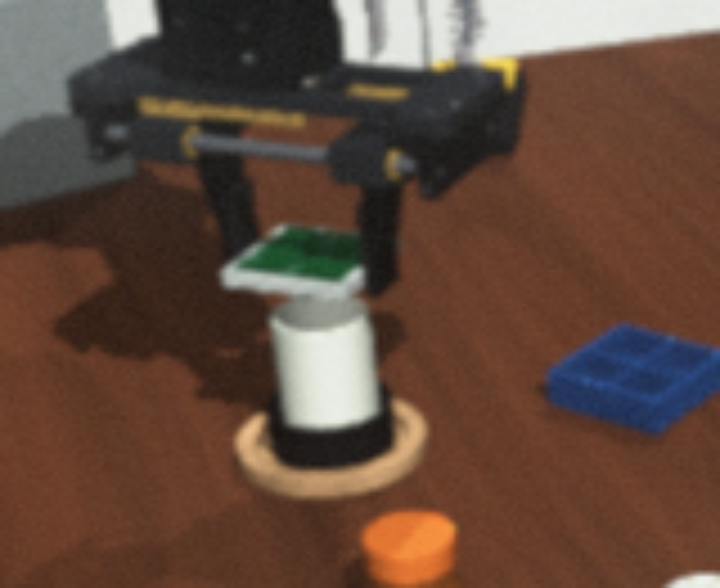

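The panel's centre at about (316,258) lies on the tube's axis above the rim centre at (322,310), and the head is level. I lower it on.

Emit:
play_rows(
  targets="0 0 0.6 0 0 0 -1; 0 0 0.6 0 0 0 -1; 0 0 0.5 0 0 0 -1; 0 0 0 0 0 0 -1; 0 0 0 0 0 0 -1",
)

```text
time: 41.45
position: [0.4484, 0.1434, 0.2712]
tool_rot: [-2.847, -1.325, -0.0]
ft_force: [-0.7, -0.1, -0.5]
grip_width: 0.733
```

```bash
python3 - <<'E'
from h import *
need(.4484,.143,.0994,50.1)
d=grab('side','side14')
cv2.imwrite('pics/crop17.png',cv2.resize(d['pixels'][120:260,110:270],None,fx=4.5,fy=4.2))
E
```

```text
t 41.45 grasp [0.4483 0.1435 0.1072] turn(tool) [-0.001 -0.    -0.003] shift cm (in target frame) [-0.02  0.03  0.78] (in cur frame) [-0.02  0.03  0.78] F [-0.7 -0.1 -0.5] w 0.733 q [ 0.42  0.11 -0.82  2.02  0.09  1.05 -1.14]
```

View pics/crop17.png

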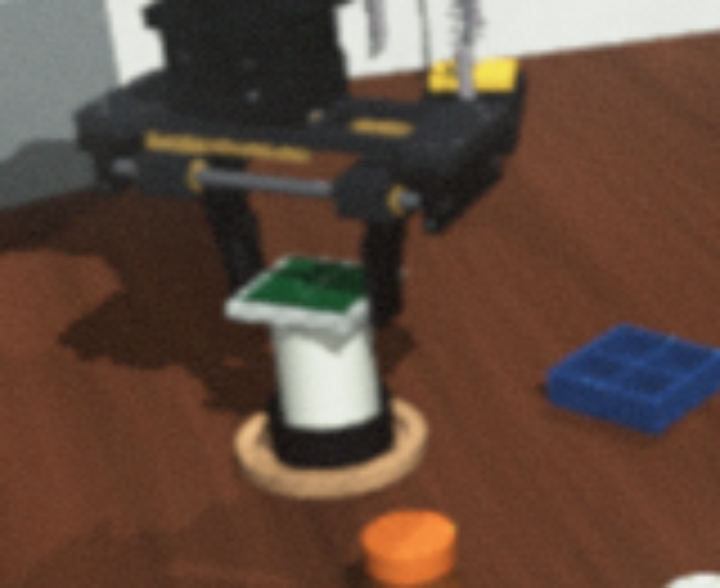

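The head is low over the tube and the tube has not moved. Seating the last 8 mm gently.

Emit:
play_rows(
  targets="0 0 0.3 0 0 0 -1; 0 0 0.25 0 0 0 -1; 0 0 0.15 0 0 0 -1; 0 0 0 0 0 0 -1; 0 0 0 0 0 0 -1",
)

```text
time: 42.12
position: [0.4485, 0.1433, 0.264]
tool_rot: [-2.848, -1.325, -0.001]
ft_force: [-0.3, -0.6, -0.9]
grip_width: 0.734
```

```bash
python3 - <<'E'
from h import *
need(.4484,.143,.0994,50.1)
E
```

```text
t 42.12 grasp [0.4485 0.1435 0.1   ] turn(tool) [-0.    -0.001 -0.004] shift cm (in target frame) [-0.03  0.02  0.06] (in cur frame) [-0.03  0.02  0.06] F [-0.3 -0.6 -0.9] w 0.734 q [ 0.42  0.12 -0.82  2.02  0.1   1.03 -1.15]
```

Emit:
play_rows(
  targets="0 0 0.1 0 0 0 -1; 0 0 0 0 0 0 -1; 0 0 0 0 0 0 -1",
)

```text
time: 42.5
position: [0.4488, 0.1435, 0.2634]
tool_rot: [-2.848, -1.325, -0.002]
ft_force: [0.2, 0.4, -0.3]
grip_width: 0.732
```

```bash
python3 - <<'E'
from h import *
need(.4484,.143,.0994,50.1)
d=grab('side','side15')
cv2.imwrite('pics/crop18.png',cv2.resize(d['pixels'][120:260,110:270],None,fx=4.5,fy=4.2))
E
```

```text
t 42.50 grasp [0.449  0.1436 0.0994] turn(tool) [ 0.    -0.001 -0.004] shift cm (in target frame) [-0.06 -0.    0.  ] (in cur frame) [-0.06 -0.    0.  ] F [ 0.2  0.4 -0.3] w 0.732 q [ 0.42  0.13 -0.82  2.02  0.11  1.03 -1.15]
```

View pics/crop18.png

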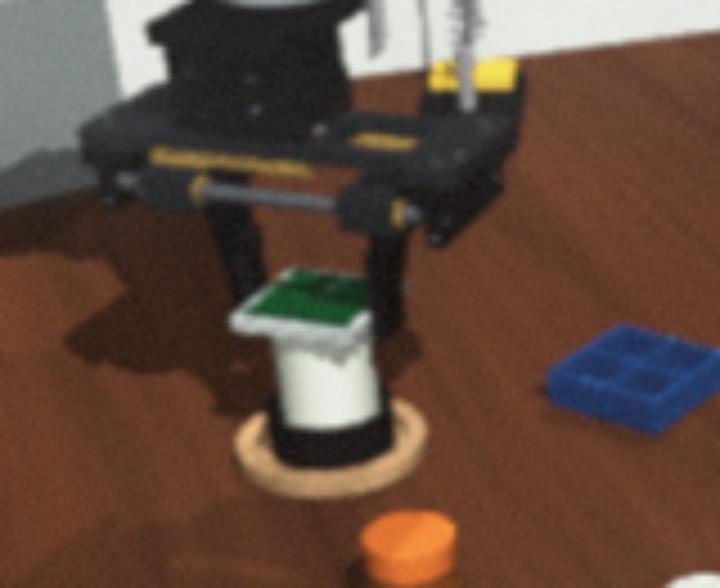

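The panel rests on the rim at its computed height of 0.0994 m. I release, rise and step aside.

Emit:
play_rows(
  targets="0 0 0.04 0 0 0 -1; 0 0 0 0 0 0 0.6; 0 0 0 0 0 0 0.8; 0 0 0 0 0 0 1; 0 0 0 0 0 0 1; 0 0 0 0 0 0 1; 0 0 -1.5 0 0 0 1; 0 0 -3 0 0 0 1; 0 0 -4 0 0 0 1; 0 0 -3 0 0 0 1; 0 0 0 0 0 0 1; 0 3 0 0 0 0 1; 0 4 0 0 0 0 1; 0 4 0 0 0 0 1; 0 4 0 0 0 0 1; 0 4 0 0 0 0 1; 0 4 0 0 0 0 1; 0 2 0 0 0 0 1; 0 0 0 0 0 0 1; 0 0 0 0 0 0 1",
)

```text
time: 45.05
position: [0.6434, -0.0193, 0.3817]
tool_rot: [-2.842, -1.333, 0.004]
ft_force: [-0.7, 0.1, 0.8]
grip_width: 1.002
```

```bash
python3 - <<'E'
from h import *
d=grab('top','top5');P=cloud(d)
m=(P[...,0]>.38)&(P[...,0]<.52)&(P[...,1]>.08)&(P[...,1]<.21)&(P[...,2]>.088)&(P[...,2]<.12)
q=P[m];R=cv2.minAreaRect(q[:,:2].astype(np.float32)*1000)
A=np.c_[q[:,:2],np.ones(len(q))];c=np.linalg.lstsq(A,q[:,2],rcond=None)[0]
print('head rect',np.round(R[0],1),np.round(R[1],1),R[2],'z med',np.median(q[:,2]),'slopes',c[:2])
for i,st,p,mm in comps(d,.006,.12):
    if st[1]<180 and st[0]>310: continue
    zt=np.percentile(p[:,2],95);qq=p[p[:,2]>zt-.006];(cx,cy),r=cv2.minEnclosingCircle(qq[:,:2].astype(np.float32)*1000)
    print(st,round(zt,4),round(cx,1),round(cy,1),round(2*r,1))
s=grab('side','side16')
a=cv2.resize(d['pixels'][60:380,80:480],None,fx=1,fy=1)
cv2.imwrite('pics/fin_top.png',cv2.resize(d['pixels'][240:360,130:290],None,fx=4,fy=4))
cv2.imwrite('pics/fin_side.png',cv2.resize(s['pixels'][130:270,110:310],None,fx=4,fy=4))
need(.45,.14,.1,50.1)
E
```

```text
head rect [448.2 143.3] [64.  64.7] 49.8808708190918 z med 0.09634790407487713 slopes [ 0.0002117  -0.00097479]
[  85   70  101   62 3551] 0.0104 868.0 277.1 229.1
[  0 190  15  38 348] 0.0243 641.6 542.6 70.3
[175 193  48  48 478] 0.0247 613.2 142.2 96.1
[375 227  32  38 622] 0.1097 538.2 -217.9 68.2
[ 169  275   54   50 1864] 0.0986 448.5 142.5 88.5
[ 406  276   40   39 1073] 0.0227 443.4 -308.7 88.5
[268 287  22  23 370] 0.0487 444.4 -16.6 39.4
t 45.15 grasp [ 0.6429 -0.0191  0.218 ] turn(tool) [-0.003  0.001  0.003] shift cm (in target frame) [ -0.18 -25.05  11.8 ] (in cur frame) [ -0.1  -25.02  11.87] F [0.6 0.4 0.8] w 0.997 q [ 0.51  0.39 -0.67  1.48  0.25  1.36 -0.88]
```

View pics/fin_top.png

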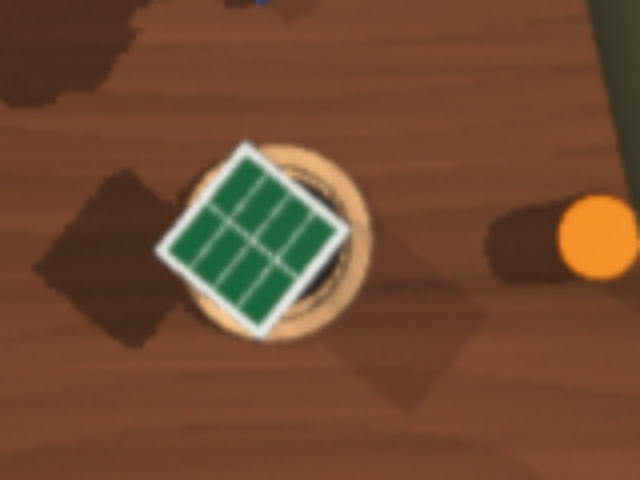

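View pics/fin_side.png

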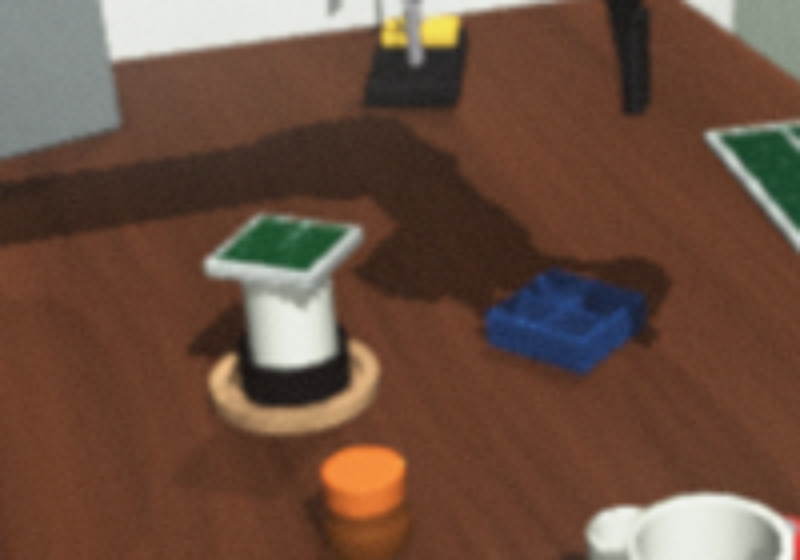

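The head is level (slopes under 0.001) with its top at 96 mm, centred at (448, 143) over the tube at (447, 142). The gripper is clear. Handing in.

```bash
python3 -c "
from h import *
print(ctrl.close_job())"
```

```text
the job is handed in; nothing more can be done
None
```

The lantern is built in the nest in the order asked: base, yellow battery, middle-sized tube, green head. I let go of each part before taking the next, and handed the job in at about 45 s of the 112 s allowed.

**Last checks (camera, x and y in mm):**

| Part | Measured | Reading |
|---|---|---|
| Base | rim at about 35 mm, centre (446.5, 142.6) | flat in the recess |
| Battery | centre (446.6, 142.6) | upright, in the middle of the base |
| Tube | rim at about 87 mm, centre (447.3, 142.4) | down on the base's floor |
| Head | top at about 96 mm, centre (448.2, 143.3), slopes under 0.001 | level, boss inside the tube |

- **Left alone:** the jar, tray and spare head measured within 0.4 mm of their starting positions.
- **Not re-measured:** I did not measure the red battery and the screwdriver again at the end, because the arm hid part of the top view. The arm made no moves at them.
- **Disagreements:** camera heights read 1 to 2 mm high throughout, and camera and robot positions differed by about 1 mm. Both are within the stated calibration. One mid-job check of the head came back empty because the arm was in the way; I checked the head in the side view instead.

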